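# Tension the pipe band saw and set its cover on

## Robot

A 6-joint arm with a two-finger parallel gripper is mounted at the origin on the work surface. World frame = base frame: x ahead of the robot, y to its left, z up, the work surface at z = 0. Lengths are in mm, angles in rad, forces in N, time in s.
With the tool pointing down it reaches from about 425 to 950 mm from the base axis. Payload 14.7 kg.
Tool frame: the origin (TCP) lies at the very end of the fingers, on their centre line; the grasp point (between the pads) lies 19 mm behind it; z points along the fingers, y is the direction in which the jaws open and shut (so a half turn about z gives the same grasp; the last joint's range is limited). The gripper opens to 85 mm and grips with 20 to 120 N. Pads are 22 mm wide; open, the fingers measure 114 mm over their backs; the gripper's body (76 mm by 85 mm) begins 54 mm behind the grasp point. The pads swing forward as they close: fully open they stand 13 mm farther back than shut.
Start: joints at [-1.152, 0.48, 1.596, -0, 1.065, -0.047], TCP at [291.954, -580.737, 204.297] pointing down, gripper open.
Joint ranges: [-2.75, 2.75], [-0.82, 2.05], [0.23, 2.67], [-1.56, 4.7], [0.09, 2.69], [-2.92, 2.92]. Speed limits (rad/s): [1.89, 1.89, 2.39, 3.01, 3.01, 3.01].

## Interface

Orientations are given as a rotation vector (axis times angle).
In Python, from plant import r gives the robot as it stands. The module is installed in compiled form; this text tells all that it offers. Calls block until the motion is done:
- r.goto(position, orientation): joint-space move of the TCP to a pose.
- r.move_l(position, rotation=None, max_speed=150, contact_N=None): straight line of the TCP; rotation=None keeps the orientation; max_speed is the mean speed in mm/s. With contact_N (N) it stops when the force on the tool has changed by that much, and returns True; else False.
- r.goto_joints(angles): joint-space move.
- r.move_gripper(opening): opening from 0.0 (shut) to 1.0 (fully open); the grip force is fixed at half the most; returns when the fingers have stopped.
- r.sleep(seconds).
- r.inverse_kinematics(position, orientation): joint angles nearest the present ones, or None.
- r.capture(name): name is "scene" or "top" or "wrist"; returns a dict with "image" (420x560x3 uint8, red, green, blue), "fx", "fy", "cx", "cy" (pixels), "rvec" (rotation vector, rad) and "tvec" (3), from world to camera coordinates, as OpenCV has them. Camera axes: x right, y down, z forward; pixel columns grow to the right and rows downward; lengths in mm; the calibration is good to about 2 mm. The wrist camera is an equidistant fisheye: a pixel r from the principal point sees the ray r / f radians off the axis. A picture is of the moment at which its call begins. There is no depth.
A pose or a line that the arm cannot do raises r.PlanningError and nothing moves.
- r.job_done(): hands the job in, once; it reports no verdict.
Trained networks look in the newest picture that a camera, given by its name, has taken for a name from the list of things; names that differ only in an ending like _2 or _b are one class to them, and where a whole thing is asked for, a point or a joint stands for the part that bears it (a point fixed in the world has none). Each returns a list of dicts, best first, with "score" (0 to 1); they miss things now and then, are a little off and sometimes report something else, mostly with a low value. They report only what shows in the picture. A call takes as long as a camera call. They do not tell look-alikes from the thing itself.
- r.find_in(camera, target): "box" ([left, top, right, bottom] in pixels, round what is visible of it).
- r.outline_of(camera, target): "mask" (420x560 bool, what is visible of it) and "box" ([left, top, right, bottom] in pixels, round what is visible of it).
- r.landmark_of(camera, target): "pixel" ([column, row] in pixels: a listed point, or the origin of a listed thing).
Readings, each from a call of its own:
- r.read_time_s(): time.
- r.read_joints(): joint angles.
- r.read_qvel(): joint speeds.
- r.read_effort(): joint torques, N m.
- r.read_tool_pos(): TCP position.
- r.read_ee_rot(): TCP orientation.
- r.read_force(): force on the tool from outside, world axes, zero at the start.
- r.read_moment(): the same for the moment, N m.
- r.read_finger_gap(): opening from 0.0 (shut) to 1.0 (fully open).
Only numpy, scipy, OpenCV 4.12 (cv2) and the standard library are available. Lean on these libraries where they do the work, as an engineer would, in place of code of your own. Each camera call takes 0.05 s, during which the arm holds its last target. There are 200 camera calls.

## Task

Wind the saw's tension wheel clockwise until it comes up firm and the yellow pointer stands in the green part of the dial, without forcing it on into the red. Then lift the yellow cover by its handle and set it down, not dropped, squarely on the open wheel case so that its edges line up with the case all round, and let go. Leave the oil can, wrench, pipe coupling and flange where they stand.

Things in the scene. Friction and masses are not known exactly. Their poses are not given: they have to be found in the camera images.
- pointer (a joint): Turn of the yellow tension pointer on the white dial, rad; 0 at rest. Winding the wheel clockwise (looking onto its face) first takes up 1.0 to 2.3 rad of slack, against a light drag of 0.2 N m, the pointer still; then pointer and wheel turn on together, firm: 0.35 N m plus 3 N m per rad. Green 0.08 to 0.33, red beyond 0.35. Let go, it springs back no farther than about 0.1.
- wheel_boss (a point): Centre of the red square boss on the black tension wheel: 42 x 42 mm across flats, 44 mm long; grip two opposite flats. z = wheel axis out of its face, leaning 30 deg from vertical to the saw's -y side; x, y square to the flats, turning with the wheel. Along z the boss ends 22 mm either side; the rim (134 mm across) and spokes lie 22 mm and more below. The yellow pointer is under the rim.
- cover_grip (a point): Centre of the black handle bar on the loose yellow steel cover (0.4 kg, plate 160 (x) x 190 (y) x 8 mm). Bar 110 mm long along y, 20 mm wide (x), 18 mm high, on posts at its ends, open below. The point is 45 mm above the plate's underside, over its centre; z up. The cover is the same turned half round.
- cover: The same yellow cover; origin at the centre of its underside.
- cover_seat (a point): Centre of the rim of the saw's open blade-wheel case: an open box 160 (x) x 190 (y) mm, walls 9 mm, rim level, 100 mm above the bench; the cover's underside rests on it. x and y along its sides. The cover matches its outline, either way round; nothing locates it.
- saw: Fixed blue band saw; origin on the bench under the centre of its open case, front (-x) facing the robot. Tension head with wheel and tilted white dial (190 mm; black marks, then green, then red at its edge) 200 mm to the -y side; drive housing with motor, 210 mm high, 390 mm to the +y side; a grey pipe sticks out in front between.
- oil_can: Orange can, 60 mm across, 160 mm high; origin under its centre. Leave alone.
- wrench: Steel wrench 200 mm long lying on the bench, along its x. Leave alone.
- coupling: Grey pipe coupling (tube) 76 mm across, 90 mm high, standing; origin under its centre. Leave alone.
- flange: Dark steel pipe flange 110 mm across, 45 mm high; origin under its centre. Leave alone.
Mind the look-alikes: they are no part of the job. Several things have the shape of the cover; the one meant has the colours described above.

How it is judged:
By the outcome, as a careful person would: the job done as asked, in the order asked, and still so for the second after the job is handed in, with the robot touching nothing.
It also fails if it takes over 72 s, if anything falls off the work surface, if the arm or the gripper's body presses on something with over 40 N, if the wrist force passes 120 N, or if a joint passes its speed limit or range.

## Working session

There is one attempt and no reset: what is moved stays moved. The work goes in short steps, each a Python script; the robot and the scene stay as the last script left them, time stands still between calls to the robot, and variables do not carry over. Pictures are saved under pics/ and viewed, about 8 in all and at most 12, crops included, and the job is handed in when it is done.

```bash
mkdir -p pics
cat > h.py <<'E'
import numpy as np, cv2
from scipy.spatial.transform import Rotation as R
from plant import r
def save(n,c,crop=None,s=1):
    im=c["image"][:,:,::-1]
    if crop: im=im[crop[1]:crop[3],crop[0]:crop[2]]
    cv2.imwrite(f"pics/{n}.png",cv2.resize(im,None,fx=s,fy=s,interpolation=cv2.INTER_CUBIC))
def ray(c,p):
    Rm=R.from_rotvec(np.ravel(c["rvec"])).as_matrix(); o=-Rm.T@np.ravel(c["tvec"])
    u=(p[0]-c["cx"])/c["fx"]; v=(p[1]-c["cy"])/c["fy"]
    if c.get("fish"):
        t=np.hypot(u,v); k=np.sin(t)/t if t>0 else 1; d=np.array([u*k,v*k,np.cos(t)])
    else: d=np.array([u,v,1.])
    d=Rm.T@d; return o,d/np.linalg.norm(d)
def onz(c,p,z):
    o,d=ray(c,p); return o+d*(z-o[2])/d[2]
def tri(obs):
    A=np.zeros((3,3));b=np.zeros(3)
    for c,p in obs:
        o,d=ray(c,p);P=np.eye(3)-np.outer(d,d);A+=P;b+=P@o
    x=np.linalg.solve(A,b)
    return x,[float(np.linalg.norm((np.eye(3)-np.outer(d,d))@(x-o))) for o,d in (ray(c,p) for c,p in obs)]
def cap(n):
    c=r.capture(n); c["fish"]=n=="wrist"; return c
def proj(c,X):
    Xc=R.from_rotvec(np.ravel(c["rvec"])).apply(np.atleast_2d(X))+np.ravel(c["tvec"])
    if c.get("fish"):
        rr=np.hypot(Xc[:,0],Xc[:,1]);t=np.arctan2(rr,Xc[:,2]);k=t/np.maximum(rr,1e-9)
        return np.c_[c["fx"]*Xc[:,0]*k+c["cx"],c["fy"]*Xc[:,1]*k+c["cy"]]
    return np.c_[c["fx"]*Xc[:,0]/Xc[:,2]+c["cx"],c["fy"]*Xc[:,1]/Xc[:,2]+c["cy"]]
E
cat > a.py <<'E'
from h import *
C={}
for n in("scene","top"):
    C[n]=cap(n); save(n,C[n],s=1.4)
    o,d=ray(C[n],(280,210)); print(n,o.round(),d.round(2),C[n]["fx"])
    for t in "wheel_boss cover_grip cover cover_seat saw oil_can wrench coupling flange".split():
        print(n,t,[(np.round(k["pixel"]).tolist(),round(k["score"],2)) for k in r.landmark_of(n,t)])
E
python3 a.py
```

```text
scene [1424. -266.  859.] [-0.77  0.03 -0.64] 424.87837304047514
scene wheel_boss [([344.0, 218.0], 0.73)]
scene cover_grip [([255.0, 162.0], 0.83), ([241.0, 219.0], 0.78), ([159.0, 186.0], 0.76)]
scene cover [([251.0, 175.0], 0.87), ([239.0, 231.0], 0.76), ([161.0, 197.0], 0.64)]
scene cover_seat [([420.0, 230.0], 0.85)]
scene saw [([416.0, 259.0], 0.89)]
scene oil_can [([347.0, 304.0], 0.63)]
scene wrench [([370.0, 208.0], 0.41)]
scene coupling [([272.0, 291.0], 0.62)]
scene flange [([412.0, 302.0], 0.8)]
top [ 436. -196. 1090.] [ 0.05  0.   -1.  ] 397.5766314625768
top wheel_boss [([232.0, 169.0], 0.84)]
top cover_grip [([336.0, 213.0], 0.78), ([437.0, 280.0], 0.68), ([188.0, 254.0], 0.66), ([325.0, 322.0], 0.57)]
top cover [([336.0, 213.0], 0.59), ([320.0, 319.0], 0.57)]
top cover_seat [([138.0, 165.0], 0.6)]
top saw [([152.0, 172.0], 0.9)]
top oil_can [([232.0, 114.0], 0.96)]
top wrench [([188.0, 252.0], 0.78)]
top coupling [([297.0, 129.0], 0.65)]
top flange [([168.0, 116.0], 0.58)]
```

View pics/scene.png

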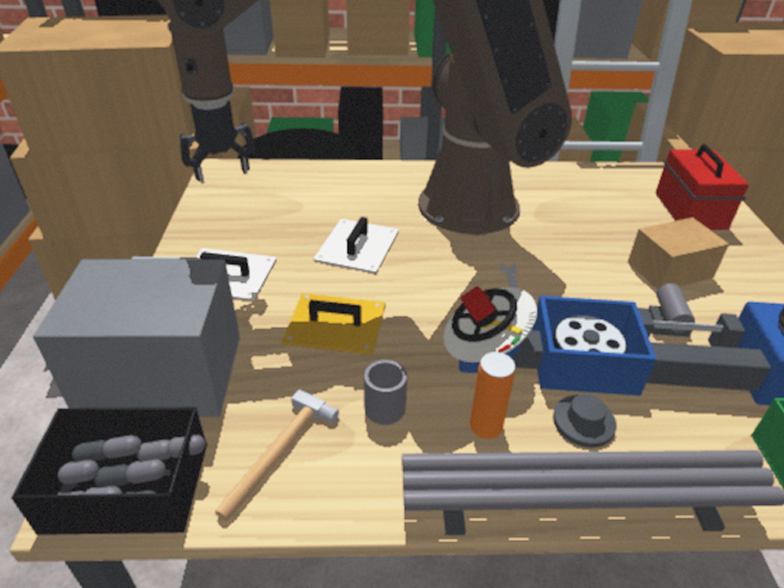

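View pics/top.png

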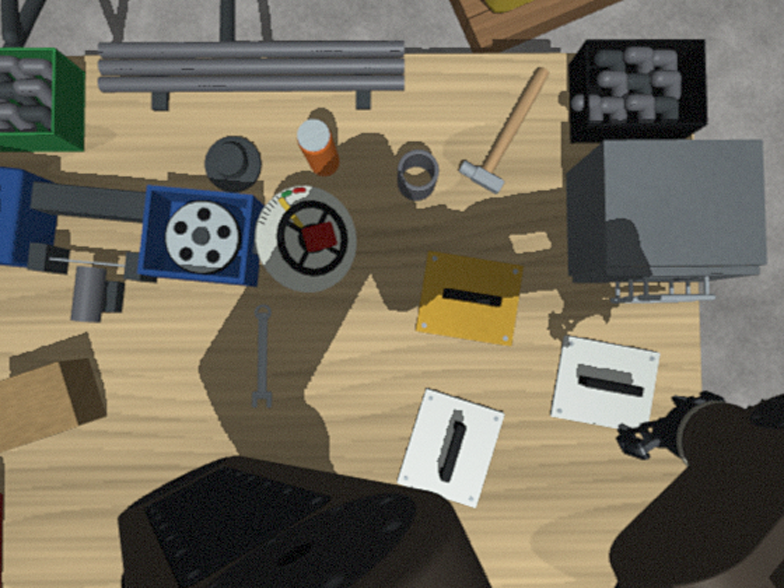

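The scene view shows the yellow cover at about (239,230) native pixels, the red boss at (344,218) and the open case at (420,230). The top view shows the cover at (336,213), the boss at (230,169) and the case at (143,168). The two white plates are the look-alikes.

```bash
cat > b.py <<'E'
from h import *
s,t=cap("scene"),cap("top")
def lm(cam,n,near=None):
    L=r.landmark_of(cam,n)
    if near is not None: L.sort(key=lambda k:np.hypot(*(np.array(k["pixel"])-near)))
    return np.array(L[0]["pixel"])
B={}
for n,ns,nt in (("wheel_boss",(344,218),(230,169)),("cover_grip",(241,219),(336,213)),("cover",(239,231),(336,213)),("cover_seat",(420,230),(140,167)),("oil_can",(347,304),(232,114)),("coupling",(272,291),(297,129)),("flange",(412,302),(168,116))):
    x,e=tri([(s,lm("scene",n,ns)),(t,lm("top",n,nt))]); B[n]=x; print(n,x.round(1),np.round(e,1))
def hsvmask(c,lo,hi):
    h=cv2.cvtColor(c["image"],cv2.COLOR_RGB2HSV); return cv2.inRange(h,lo,hi)
def big(m,near):
    cs,_=cv2.findContours(m,cv2.RETR_EXTERNAL,cv2.CHAIN_APPROX_NONE); cs=[k for k in cs if cv2.contourArea(k)>40]
    return min(cs,key=lambda k:np.hypot(*(k.reshape(-1,2).mean(0)-near)))
# cover
k=big(hsvmask(t,(18,120,60),(32,255,255)),(336,213)).reshape(-1,2)
P=np.array([onz(t,p,8)[:2] for p in k],np.float32)
print("cover rect",cv2.minAreaRect(P))
# case rim: blue
k=big(hsvmask(t,(100,90,30),(130,255,255)),(143,168)).reshape(-1,2)
P=np.array([onz(t,p,100)[:2] for p in k],np.float32)
print("case rect",cv2.minAreaRect(P))
for cam,c,nr in(("top",t,(230,169)),("scene",s,(341,216))):
    m=hsvmask(c,(0,120,50),(8,255,255))|hsvmask(c,(172,120,50),(180,255,255))
    k=big(m,nr); print(cam,"boss",cv2.boundingRect(k),cv2.minAreaRect(k))
save("case",t,(90,110,270,230),4)
E
python3 b.py
```

```text
wheel_boss [588.4 -65.4 128.3] [0.2 0.2]
cover_grip [ 472.5 -349.8   29.6] [0.3 0.3]
cover [ 472.2 -344.9  -19.4] [6.1 6.1]
cover_seat [600.4 149.   99.1] [3.7 3.7]
oil_can [755.4 -61.5  -2.1] [3.9 3.9]
coupling [ 717.6 -243.    -0.9] [1.2 1.2]
flange [748.2 112.2   2.6] [2.8 2.8]
cover rect ((480.65582275390625, -345.78375244140625), (190.96090698242188, 160.33103942871094), 80.28632354736328)
case rect ((594.6646118164062, 144.99539184570312), (214.68373107910156, 163.48143005371094), 84.53530883789062)
top boss (216, 159, 24, 21) ((227.7647247314453, 169.05882263183594), (17.947635650634766, 21.3431339263916), 75.96376037597656)
scene boss (329, 205, 25, 25) ((340.9615478515625, 216.69229125976562), (22.18800926208496, 18.027755737304688), 56.3099365234375)
```

View pics/case.png

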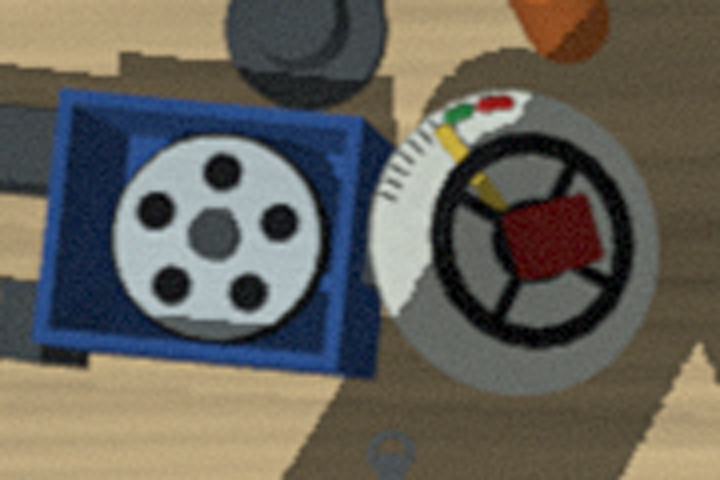

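```bash
cat >> h.py <<'E'
def frame(yaw):
    """saw frame -> wheel axis a, and world axes e1 (saw x), e2 = a x e1"""
    x=np.array([np.cos(yaw),np.sin(yaw),0]);y=np.array([-np.sin(yaw),np.cos(yaw),0])
    a=np.cos(np.pi/6)*np.array([0,0,1])-.5*y
    return x,np.cross(a,x),a
def toolrot(a,yd):
    z=-a; yd=yd-z*(yd@z); yd=yd/np.linalg.norm(yd); return R.from_matrix(np.c_[np.cross(yd,z),yd,z]).as_rotvec()
E
cat > c.py <<'E'
from h import *
t=cap("top")
Q=np.array([onz(t,p,100)[:2] for p in [(105.5,132.5),(180.5,139.5),(175.5,203.3),(98.8,196.3)]])
print(Q.round(),Q.mean(0).round(1),[np.linalg.norm(Q[i]-Q[i-1]).round() for i in range(4)])
yaw=np.deg2rad(-5.5)
for i in range(4):
    d=Q[(i+1)%4]-Q[i]; print(np.degrees(np.arctan2(d[1],d[0])).round(1))
e1,e2,a=frame(yaw); b=np.array([588,-65,128.])
for g in range(0,360,30):
    g=np.deg2rad(g); ro=toolrot(a,np.cos(g)*e1+np.sin(g)*e2)
    for d in (100,-19):
        q=r.inverse_kinematics(b+a*d,ro); print(round(np.degrees(g)),d,None if q is None else np.round(q,2))
E
python3 c.py
```

```text
[[683. 239.]
 [664.  52.]
 [504.  64.]
 [523. 254.]] [593.7 152.3] [np.float64(161.0), np.float64(188.0), np.float64(160.0), np.float64(191.0)]
-95.8
175.5
84.2
-5.5
0 100 [-0.55  0.52  1.65  0.49  1.26 -0.68]
0 -19 [-0.47  0.61  1.78  0.57  1.03 -0.74]
30 100 [-0.55  0.52  1.65  0.49  1.26 -1.2 ]
30 -19 [-0.47  0.61  1.78  0.57  1.03 -1.27]
60 100 [-0.55  0.52  1.65  0.49  1.26 -1.73]
60 -19 [-0.47  0.61  1.78  0.57  1.03 -1.79]
90 100 [-0.55  0.52  1.65  0.49  1.26 -2.25]
90 -19 [-0.47  0.61  1.78  0.57  1.03 -2.31]
120 100 [-0.55  0.52  1.65  0.49  1.26 -2.77]
120 -19 [-0.47  0.61  1.78  0.57  1.03 -2.84]
150 100 None
150 -19 None
180 100 [-0.55  0.52  1.65  0.49  1.26  2.46]
180 -19 [-0.47  0.61  1.78  0.57  1.03  2.4 ]
210 100 [-0.55  0.52  1.65  0.49  1.26  1.94]
210 -19 [-0.47  0.61  1.78  0.57  1.03  1.88]
240 100 [-0.55  0.52  1.65  0.49  1.26  1.42]
240 -19 [-0.47  0.61  1.78  0.57  1.03  1.35]
270 100 [-0.55  0.52  1.65  0.49  1.26  0.89]
270 -19 [-0.47  0.61  1.78  0.57  1.03  0.83]
300 100 [-0.55  0.52  1.65  0.49  1.26  0.37]
300 -19 [-0.47  0.61  1.78  0.57  1.03  0.31]
330 100 [-0.55  0.52  1.65  0.49  1.26 -0.15]
330 -19 [-0.47  0.61  1.78  0.57  1.03 -0.22]
```

```bash
cat > d.py <<'E'
from h import *
e1,e2,a=frame(np.deg2rad(-5.6)); b=np.array([588,-65,128.]); g=np.deg2rad(60)
r.goto(b+a*120,toolrot(a,np.cos(g)*e1+np.sin(g)*e2))
w=cap("wrist"); o,d=ray(w,(w["cx"],w["cy"])); print(o,d,w["fx"],r.read_tool_pos(),r.read_time_s(),r.read_moment())
print(r.landmark_of("wrist","wheel_boss"), proj(w,b).round(1))
save("w1",w,s=1.4)
E
python3 d.py
```

```text
[ 509.9047302  -169.86812522  398.27217404] [ 0.29428141  0.31807078 -0.90123772] 325.19226210127806 [ 582.03587435 -125.36877822  231.89152532] 3.7833 [-0.25399573  0.01841411  0.02235459]
[{'pixel': [282.8, 191.3], 'score': 0.75}] [[280.4 190.1]]
```

View pics/w1.png

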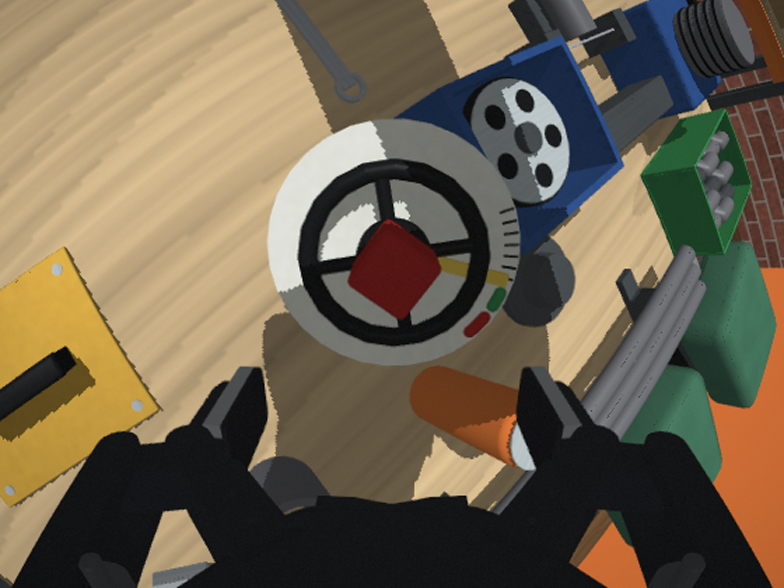

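```bash
cat > e.py <<'E'
from h import *
e1,e2,a=frame(np.deg2rad(-5.6))
w=cap("wrist"); pw=r.landmark_of("wrist","wheel_boss")[0]["pixel"]
s=cap("scene"); L=r.landmark_of("scene","wheel_boss"); print([k["pixel"] for k in L])
t=cap("top"); T=r.landmark_of("top","wheel_boss"); print([k["pixel"] for k in T])
obs=[(w,pw)]+[(c,k[0]["pixel"]) for c,k in((s,L),(t,T)) if k]
if len(obs)>1: print(tri(obs), tri([(w,pw),(s,(344,218)),(t,(232,169))]))
b=np.array([588,-65,128.])
h=cv2.cvtColor(w["image"],cv2.COLOR_RGB2HSV)
m=cv2.inRange(h,(0,120,50),(8,255,255))|cv2.inRange(h,(172,120,50),(180,255,255))
cs,_=cv2.findContours(m,cv2.RETR_EXTERNAL,cv2.CHAIN_APPROX_NONE)
k=min((k for k in cs if cv2.contourArea(k)>200),key=lambda k:np.hypot(*(k.reshape(-1,2).mean(0)-[282,191])))
f=b+22*a; P=[]
for p in k.reshape(-1,2):
    o,d=ray(w,p); X=o+d*((f-o)@a)/(d@a)-f; P.append((X@e1,X@e2))
(c,sz,an)=cv2.minAreaRect(np.array(P,np.float32)); print(c,sz,an, f+c[0]*e1+c[1]*e2-22*a)
E
python3 e.py
```

```text
[[343.6, 216.4]]
[[230.6, 170.0]]
(array([526.92712101, -64.54052237, 163.2401985 ]), [92.61045256642727, 54.543382049734745, 52.08397732732651]) (array([528.98937643, -65.27194537, 161.93122543]), [95.08612798495376, 56.68848994957264, 53.32243294598006])
(-2.593625068664551, 2.522045135498047) (46.81106948852539, 48.78273391723633) 24.047245025634766 [585.63188946 -62.57317549 129.26102257]
```

```bash
cat > e2.py <<'E'
from h import *
e1,e2,a=frame(np.deg2rad(-5.6)); b=np.array([588,-65,128.]); f=b+22*a
w=cap("wrist"); W=r.landmark_of("wrist","wheel_boss"); print(W)
W=[k for k in W if abs(k["pixel"][0]-282)<15]
for p in ([W[0]["pixel"]] if W else [])+[(282.8,191.3)]: print(tri([(w,p),(cap("scene"),(343.8,217.2)),(cap("top"),(231.3,169.5))]))
Q=[]
for p in [(387,221),(441,263),(402,320),(349,277)]:
    o,d=ray(w,np.array(p)/1.4); X=o+d*((f-o)@a)/(d@a)-f; Q.append((X@e1,X@e2))
Q=np.array(Q);print(Q.round(1),Q.mean(0))
for i in range(4):
    d=Q[(i+1)%4]-Q[i]; print(np.linalg.norm(d).round(1),(np.degrees(np.arctan2(d[1],d[0]))%90).round(1))
save("w2",w,(200,120,370,250),4.5)
E
python3 e2.py
```

```text
[{'pixel': [281.8, 189.2], 'score': 0.96}]
(array([584.00416887, -69.90888664, 138.92117824]), [2.7009891075108743, 7.312307533569106, 9.847866474157586])
(array([584.86628422, -70.26248127, 139.69738905]), [2.86286617007147, 7.452326639490929, 9.872570346795955])
[[-30.9  14.4]
 [  7.9  30. ]
 [ 28.3  -9.1]
 [-12.6 -23.3]] [-1.84687667  3.01198591]
41.8 21.9
44.1 27.7
43.3 19.1
41.9 25.9
```

View pics/w2.png

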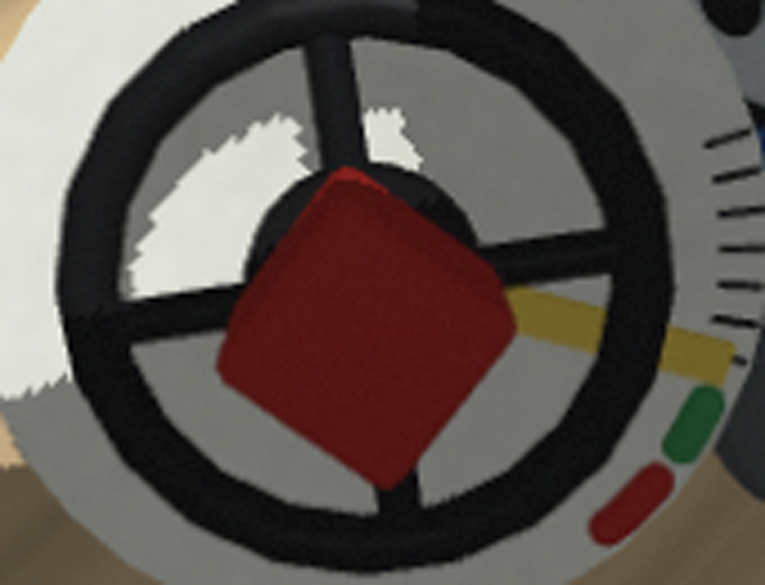

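```bash
cat > f.py <<'E'
from h import *
from scipy.optimize import minimize
e1,e2,a=frame(np.deg2rad(-5.6)); b=np.array([588,-65,128.])
C=[cap("wrist"),cap("scene"),cap("top")]
for c,p in zip(C,[(281.8,189.2),(344,218),(232,169)]):
    o,d=ray(c,p); v=b-o; print(o.round(),"miss",(v-d*(v@d)).round(1), proj(c,b).round(1), c["fish"])
I=[C[0]["image"]]+[cv2.resize(cv2.imread(f"pics/{n}.png"),(560,420),interpolation=cv2.INTER_AREA)[:,:,::-1] for n in("scene","top")]
M=[]
for im,nr in zip(I,[(281,190),(341,216),(228,169)]):
    h=cv2.cvtColor(np.ascontiguousarray(im),cv2.COLOR_RGB2HSV); m=cv2.inRange(h,(0,110,50),(8,255,255))|cv2.inRange(h,(172,110,50),(180,255,255))
    n,l=cv2.connectedComponents(m); v=l[int(nr[1]),int(nr[0])]; M.append((l==v).astype(np.uint8)); print(M[-1].sum())
S=4
big=[cv2.resize(m,None,fx=S,fy=S,interpolation=cv2.INTER_LINEAR) for m in M]
def cost(p,full=False,use=(0,1,2)):
    x=b+p[:3]; t=np.deg2rad(p[3]); u=np.cos(t)*e1+np.sin(t)*e2; v=np.cross(a,u)
    K=np.array([x+21*i*u+21*j*v+22*k*a for i in(-1,1) for j in(-1,1) for k in(-1,1)])
    out=[]
    for i in use:
        z=np.zeros_like(big[i]); q=(proj(C[i],K)+.5)*S
        cv2.fillConvexPoly(z,cv2.convexHull((q*16).round().astype(np.int32)),1,shift=4)
        out.append((z^big[i]).sum()/(z|big[i]).sum())
    return out if full else sum(out)
for use in((0,1,2),(0,),(1,2)):
    best=min((minimize(cost,[0,0,0,t],args=(False,use),method="Nelder-Mead",options=dict(initial_simplex=np.array([0,0,0,t])+np.vstack([np.zeros(4),np.diag([6,6,6,8])]))) for t in(14,24,34)),key=lambda k:k.fun)
    print(use,best.x.round(1),(b+best.x[:3]).round(1),np.round(cost(best.x,True),3))
E
python3 f.py
```

```text
[ 510. -169.  398.] miss [-0.1 -2.  -0.8] [[279.8 190.5]] True
[1424. -266.  859.] miss [ 4.8 -3.6 -6.6] [[342.6 221.1]] False
[ 436. -196. 1090.] miss [ 3.2 14.7  2.3] [[225.8 167.6]] False
2876
383
376
(0, 1, 2) [-3.9 -4.9 11.2 23.8] [584.1 -69.9 139.2] [0.077 0.09  0.145]
(0,) [-0.6 -0.5  2.8 23.8] [587.4 -65.5 130.8] [0.026 0.326 0.242]
(1, 2) [-4.5 -6.4 11.4 23.3] [583.5 -71.4 139.4] [0.135 0.077 0.141]
```

```bash
cat > g.py <<'E'
from h import *
from scipy.optimize import minimize
e1,e2,a=frame(np.deg2rad(-5.6)); b=np.array([585,-68,135.])
C=[cap("wrist")]
for gd in(114,24):
    g=np.deg2rad(gd); r.goto(b+a*90,toolrot(a,np.cos(g)*e1+np.sin(g)*e2)); C.append(cap("wrist"))
M=[]
for c in C:
    h=cv2.cvtColor(c["image"],cv2.COLOR_RGB2HSV); m=cv2.inRange(h,(0,110,50),(8,255,255))|cv2.inRange(h,(172,110,50),(180,255,255))
    q=proj(c,b)[0]; n,l=cv2.connectedComponents(m); v=l[int(q[1]),int(q[0])]; M.append((l==v).astype(np.uint8)); print(q.round(),v,M[-1].sum())
S=3; big=[cv2.resize(m,None,fx=S,fy=S,interpolation=cv2.INTER_LINEAR) for m in M]
def cost(p,full=False,use=(0,1,2)):
    x=b+p[:3]; t=np.deg2rad(p[3]); u=np.cos(t)*e1+np.sin(t)*e2; v=np.cross(a,u)
    K=np.array([x+21*i*u+21*j*v+22*k*a for i in(-1,1) for j in(-1,1) for k in(-1,1)]); out=[]
    for i in use:
        z=np.zeros_like(big[i]); q=(proj(C[i],K)+.5)*S
        cv2.fillConvexPoly(z,cv2.convexHull((q*16).round().astype(np.int32)),1,shift=4)
        out.append((z^big[i]).sum()/(z|big[i]).sum())
    return out if full else sum(out)
for use in((0,1,2),(1,2),(0,),(1,),(2,)):
    best=min((minimize(cost,[0,0,0,t],args=(False,use),method="Nelder-Mead",options=dict(initial_simplex=np.array([0,0,0,t])+np.vstack([np.zeros(4),np.diag([6,6,6,8])]))) for t in(18,24,30)),key=lambda k:k.fun)
    print(use,best.x.round(1)[3],(b+best.x[:3]).round(1),np.round(cost(best.x,True),3))
save("w3",C[2],s=1.4); print(r.read_time_s(),r.read_joints())
E
python3 g.py
```

```text
[279. 190.] 24 2879
[279. 200.] 11 3358
[280. 200.] 9 3351
(0, 1, 2) 24.0 [585.3 -67.5 137.1] [0.052 0.057 0.053]
(1, 2) 24.0 [584.9 -68.1 138.2] [0.061 0.054 0.055]
(0,) 23.6 [587.6 -65.2 129.9] [0.025 0.159 0.101]
(1,) 24.3 [587.6 -64.4 133.6] [0.123 0.026 0.181]
(2,) 23.8 [586.  -66.7 130.9] [0.077 0.199 0.027]
7.1333 [-0.55355228  0.51322222  1.66124305  0.49187065  1.25515402 -1.09969912]
```

View pics/w3.png

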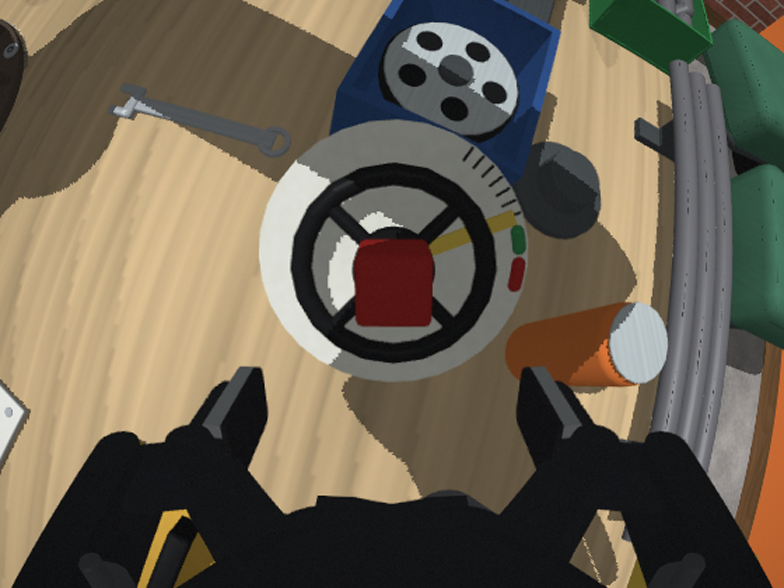

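The picture shows the boss at (395,280) square with the jaws, with the pointer at (515,215) short of green. Now I'll grip and wind.

```bash
cat > k.py <<'E'
from h import *
e1,e2,a=frame(np.deg2rad(-5.6)); b=np.array([585,-68,137.])
M=lambda:float(np.mean([r.read_moment()@-a for _ in range(3)]))
g=np.deg2rad(24); ro=toolrot(a,np.cos(g)*e1+np.sin(g)*e2)
print("free",M(),r.read_force())
r.move_l(b+a*30,ro,max_speed=120)
print("contact",r.move_l(b-a*13,ro,max_speed=40,contact_N=8),r.read_force(),(r.read_tool_pos()-b)@a)
r.move_gripper(0.0); print("gap",r.read_finger_gap(),"M",M(),r.read_force(),r.read_time_s())
q=np.array(r.read_joints()); q0=q[5]
q[5]+=.6; r.goto_joints(q); r.sleep(.1); print(q[5]-q0,M())
while q[5]-q0<2.9:
    q[5]+=.12; r.goto_joints(q); r.sleep(.08); m=M(); print(round(q[5]-q0,2),round(m,3),round(r.read_time_s(),1))
    if abs(m)>.5: break
print(r.read_force(),r.read_joints())
for n in("scene","top","wrist"): save("p_"+n,cap(n),s=1.4)
E
python3 k.py
```

```text
free -0.02018950225157961 [ 0.00742385 -0.40272965  0.0855969 ]
contact False [ 0.83139439  0.17535364 -0.44939652] -12.746616098186585
gap 0.4727264027934846 M 0.08288299998574844 [-0.80412771 -2.60484435  5.72576346] 9.4667
0.6 0.08261081457290778
0.72 0.231 10.6
0.84 0.193 10.9
0.96 0.225 11.2
1.08 0.266 11.6
1.2 0.186 11.9
1.32 0.223 12.2
1.44 0.194 12.6
1.56 0.051 12.9
1.68 -0.305 13.2
1.8 -0.625 13.6
[-3.28783958  3.96731571  7.82850148] [-0.47885437  0.59405864  1.77247976  0.56173395  1.06113866  0.64712523]
```

Run:
```python
import cv2,numpy as np
a=[cv2.imread(f"pics/p_{n}.png") for n in("scene","top","wrist")]
s=cv2.resize(a[0][250:400,400:600],(400,300)); t=cv2.resize(a[1][150:330,200:440],(400,300)); w=cv2.resize(a[2][60:588,:],(400,300))
cv2.imwrite("pics/mix.png",np.vstack([np.hstack([s,t]),np.hstack([w,cv2.resize(a[2][100:400,250:650],(400,300))])]))
```

```text
(no output)
```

View pics/mix.png

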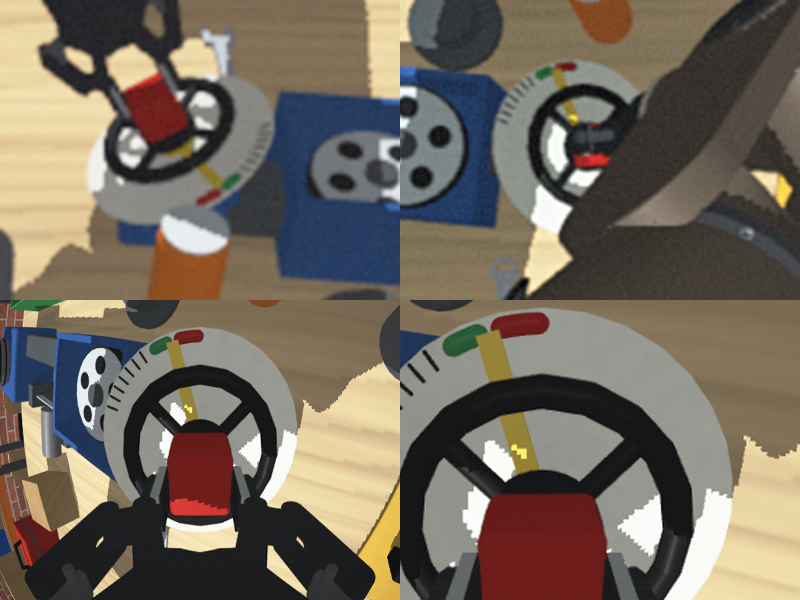

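```bash
cat > pt.py <<'E'
from h import *
e1,e2,a=frame(np.deg2rad(-5.6)); b=np.array([585,-68,137.])
def ang(c,im,kind):
    h=cv2.cvtColor(np.ascontiguousarray(im),cv2.COLOR_RGB2HSV)
    m=cv2.inRange(h,*dict(y=((20,120,70),(32,255,255)),g=((50,80,40),(80,255,255)),r=((0,120,50),(10,255,255)))[kind])
    out=[]; f=b-(32 if kind=="y" else 38)*a
    for v,u in np.argwhere(m):
        o,d=ray(c,(u,v)); X=o+d*((f-o)@a)/(d@a)-f; p=(X@e1,X@e2); rr=np.hypot(*p)
        if (68<rr<97): out.append((np.arctan2(p[1],p[0]),rr))
    out=np.array(out); 
    return (np.median(out[:,0]).round(3),np.percentile(out[:,0],[2,98]).round(3),np.percentile(out[:,1],[2,98]).round(),len(out)) if len(out) else None
if __name__=="__main__":
    T=cap("top"); W=cap("wrist"); rs=lambda n:cv2.resize(cv2.imread(f"pics/{n}.png"),(560,420),interpolation=cv2.INTER_AREA)[:,:,::-1]
    for nm,c,im in(("top0",T,rs("top")),("top",T,T["image"]),("wrist",W,W["image"]),("scene0",(S:=cap("scene")),rs("scene")),("scene",S,S["image"])):
        print(nm,[ang(c,im,k) for k in"ygr"])
    print(r.read_time_s())
E
python3 pt.py
```

```text
top0 [(np.float64(0.82), array([0.759, 0.88 ]), array([69., 85.]), 30), (np.float64(0.619), array([0.523, 0.714]), array([83., 89.]), 22), (np.float64(0.329), array([0.216, 0.438]), array([83., 89.]), 23)]
top [(np.float64(0.497), array([0.434, 0.545]), array([69., 84.]), 24), (np.float64(0.625), array([0.523, 0.714]), array([83., 90.]), 23), (np.float64(0.3), array([0.213, 0.413]), array([83., 89.]), 19)]
wrist [(np.float64(0.464), array([0.402, 0.525]), array([68., 87.]), 542), (np.float64(0.598), array([0.484, 0.692]), array([84., 92.]), 403), (np.float64(0.293), array([-3.069,  3.074]), array([68., 92.]), 831)]
scene0 [(np.float64(0.728), array([0.661, 0.791]), array([68., 92.]), 30), (np.float64(0.57), array([0.486, 0.653]), array([90., 97.]), 14), (np.float64(-2.791), array([-3.106,  0.4  ]), array([68., 97.]), 117)]
scene [(np.float64(0.447), array([0.398, 0.494]), array([69., 94.]), 25), (np.float64(0.547), array([0.466, 0.629]), array([91., 97.]), 12), (np.float64(-2.773), array([-3.068,  0.384]), array([68., 97.]), 101)]
13.85
```

```bash
cat > l.py <<'E'
from pt import *
q=np.array(r.read_joints()); q[5]-=.1; r.goto_joints(q); r.sleep(.2)
W=cap("wrist"); print("held",ang(W,W["image"],"y"),r.read_moment()@-a)
r.move_gripper(.75); r.sleep(.3)
W=cap("wrist"); print("free",ang(W,W["image"],"y"),ang(W,W["image"],"g"))
r.move_l(r.read_tool_pos()+110*a,max_speed=120)
W=cap("wrist"); print("up",[ang(W,W["image"],k) for k in"yg"]); save("w4",W,s=1)
T=cap("top"); print("top",[ang(T,T["image"],k) for k in"yg"]); print(r.read_time_s(),r.read_force())
E
python3 l.py
```

```text
held (np.float64(0.564), array([0.503, 0.626]), array([68., 87.]), 547) -0.9126182987896245
free (np.float64(0.673), array([0.611, 0.736]), array([68., 87.]), 544) (np.float64(0.569), array([0.482, 0.688]), array([84., 92.]), 392)
up [(np.float64(0.678), array([0.618, 0.74 ]), array([69., 87.]), 218), (np.float64(0.574), array([0.485, 0.688]), array([84., 92.]), 157)]
top [(np.float64(0.703), array([0.643, 0.761]), array([69., 84.]), 26), (np.float64(0.598), array([0.522, 0.712]), array([83., 90.]), 18)]
16.225 [-1.46290203e+00 -6.71715479e-01 -6.10486262e-04]
```

View pics/w4.png

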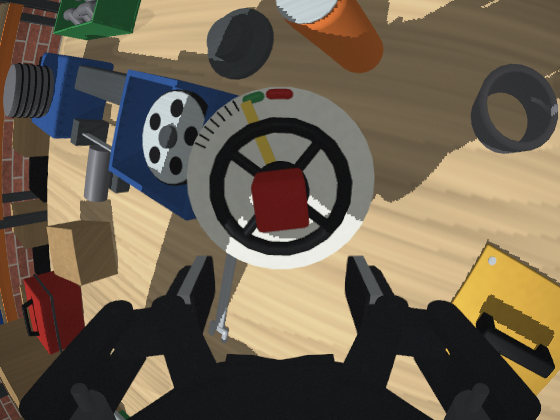

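Released, the pointer settled at (250,110), inside the green mark, and the top view measures a turn of about 0.12 rad. Next I'll measure the case and the cover with the wrist camera straight above each.

```bash
cat > m.py <<'E'
from h import *
def down(yd): return toolrot(np.array([0,0,1.]),np.array([np.cos(yd),np.sin(yd),0]))
Rt=R.from_rotvec(r.read_ee_rot()); w=cap("wrist"); o,_=ray(w,(w["cx"],w["cy"]))
off=Rt.inv().apply(o-r.read_tool_pos()); print("cam in tool",off.round())
def look(xy,z,yd,name):
    ro=down(yd); d=R.from_rotvec(ro).apply(off); p=np.array([xy[0]-d[0]*.8,xy[1]-d[1]*.8,z])
    r.goto(p,ro); c=cap("wrist"); save(name,c,s=1.4); return c
def rect(c,lo,hi,xy,z,half):
    h=cv2.cvtColor(c["image"],cv2.COLOR_RGB2HSV); m=cv2.inRange(h,lo,hi)
    m=cv2.morphologyEx(m,cv2.MORPH_OPEN,np.ones((2,2),np.uint8))
    P=np.array([onz(c,(u,v),z)[:2] for v,u in np.argwhere(m)])
    P=P[np.hypot(*(P-xy).T)<half]; return cv2.minAreaRect(P.astype(np.float32))
E
cat > n.py <<'E'
from m import *
for yd in (-.1,-.1+np.pi):
    q=r.inverse_kinematics([594,100,290],down(yd)); print(yd,None if q is None else q.round(2))
yd=-.1
c=look((594,152),290,yd,"seat"); print(rect(c,(100,90,30),(130,255,255),(594,152),100,130))
print(proj(c,[[x,y,100] for x,y in [(683,239),(664,52),(504,64),(523,254)]]).round(1)*1.4,r.read_time_s())
c=look((480,-346),230,yd,"cov"); print(rect(c,(18,120,60),(32,255,255),(480,-346),8,150),r.read_time_s())
E
python3 n.py
```

```text
cam in tool [  77.    0. -170.]
-0.1 [ 0.12  0.34  1.6  -0.    1.2   0.22]
3.041592653589793 None
((597.3836059570312, 136.7598876953125), (228.00596618652344, 159.97576904296875), 84.11451721191406)
[[494.34  50.4 ]
 [488.18 279.58]
 [296.52 284.48]
 [289.24  52.22]] 17.35
((483.6980285644531, -346.1406555175781), (189.4105682373047, 159.87464904785156), 80.43507385253906) 19.2667
```

View pics/seat.png

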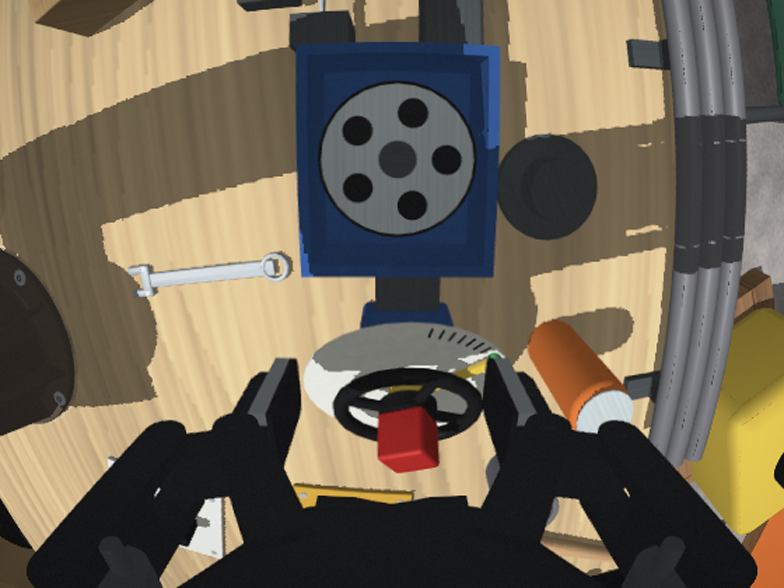

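View pics/cov.png

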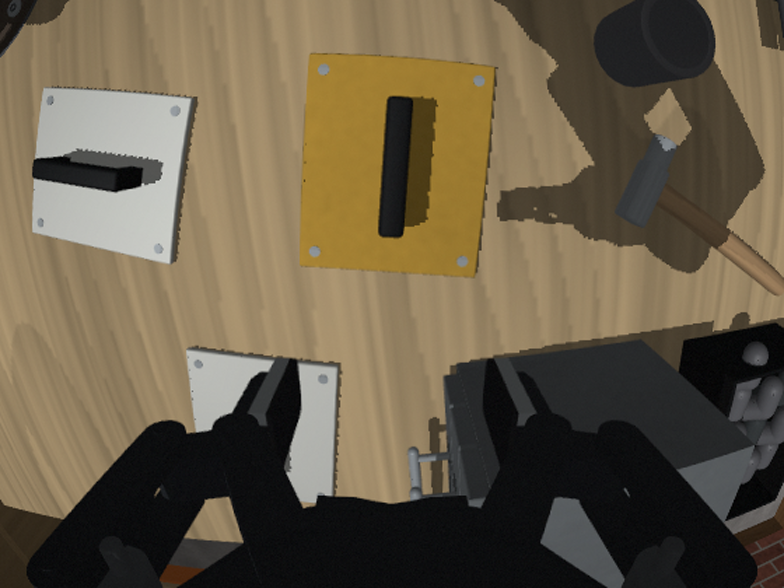

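```bash
cat > s.py <<'E'
from m import *
ro=down(-.1); d=R.from_rotvec(ro).apply(off)
dp=np.array([594,152,290.])-np.array([480,-346,230.])
c=dict(w); Rm=R.from_rotvec(np.ravel(w["rvec"])).as_matrix(); c["tvec"]=-Rm@(o+dp)
print((proj(c,[[683,239,100],[523,254,100]])*1.4).round(1))
im=cv2.resize(cv2.imread("pics/seat.png"),(560,420),interpolation=cv2.INTER_AREA)
h=cv2.cvtColor(im,cv2.COLOR_BGR2HSV); m=cv2.inRange(h,(100,90,30),(130,255,255))
m=cv2.morphologyEx(m,cv2.MORPH_OPEN,np.ones((3,3),np.uint8)); n,l,st,ce=cv2.connectedComponentsWithStats(m)
i=np.argmax([0 if not(200<ce[k][0]<370 and ce[k][1]<200) else st[k][4] for k in range(n)]); print(st[i])
P=np.array([onz(c,(u,v),100)[:2] for v,u in np.argwhere(l==i)],np.float32)
print(cv2.minAreaRect(P)); print(np.array([onz(c,np.array(p)/1.4,100)[:2] for p in[(297,44),(499,45),(493,277),(302,277)]]).round(1))
K=cv2.inRange(cv2.cvtColor(w["image"],cv2.COLOR_RGB2HSV),(0,0,0),(180,255,55)); n,l,st,ce=cv2.connectedComponentsWithStats(K)
for k in range(1,n):
    if 265<ce[k][0]<300 and 60<st[k][1]<120 and st[k][4]>200:
        P=np.array([onz(w,(u,v),54)[:2] for v,u in np.argwhere(l==k)],np.float32); print("bar",cv2.minAreaRect(P))
E
python3 s.py
```

```text
cam in tool [  77.   -0. -170.]
[[493.3  52.9]
 [288.7  54. ]]
[  211    30   146   168 14052]
((599.4837646484375, 158.72032165527344), (190.12596130371094, 160.2487335205078), 84.33766174316406)
[[530.4 261.2]
 [688.4 245.5]
 [669.9  55.3]
 [511.   71. ]]
bar ((483.0123291015625, -344.53692626953125), (107.3478012084961, 19.53175926208496), 80.13818359375)
```

```bash
cat > o.py <<'E'
from m import *
cv=np.deg2rad(-9.7); sv=np.deg2rad(-5.65)
r.goto([483.4,-345.8,110],down(cv))
print("contact",r.move_l([483.4,-345.8,27],max_speed=80,contact_N=8))
r.move_gripper(0.0); f0=r.read_force(); print("gap",r.read_finger_gap(),r.read_tool_pos().round(1))
r.move_l([483.4,-345.8,60],max_speed=50); print("gap",r.read_finger_gap(),r.read_force()-f0)
r.move_l([483.4,-345.8,270],max_speed=150)
r.goto([598.5,156.5,270],down(sv)); print(r.read_time_s(),r.read_finger_gap())
r.move_l([598.5,156.5,160],max_speed=100); r.sleep(.2)
for n in("scene","top"): save("h_"+n,cap(n),s=1.4)
t=cap("top"); print(rect(t,(18,120,60),(32,255,255),(595,155),141,150)); print(r.read_time_s())
E
python3 o.py
python3 - <<'E'
import cv2,numpy as np
a=cv2.imread("pics/h_scene.png")[230:430,480:700]; b=cv2.imread("pics/h_top.png")[130:330,100:320]
cv2.imwrite("pics/h.png",np.hstack([cv2.resize(x,(400,400)) for x in(a,b)]))
E
```

```text
cam in tool [  77.   -0. -170.]
contact False
gap 0.0005436985132398671 [ 483.5 -345.8   27.1]
gap 0.004674074931900453 [ 1.07463258 -1.4966957  -2.39601354]
26.0 -0.0009907013203933218
((0.0, 0.0), (0.0, 0.0), 0.0)
27.6
```

View pics/h.png

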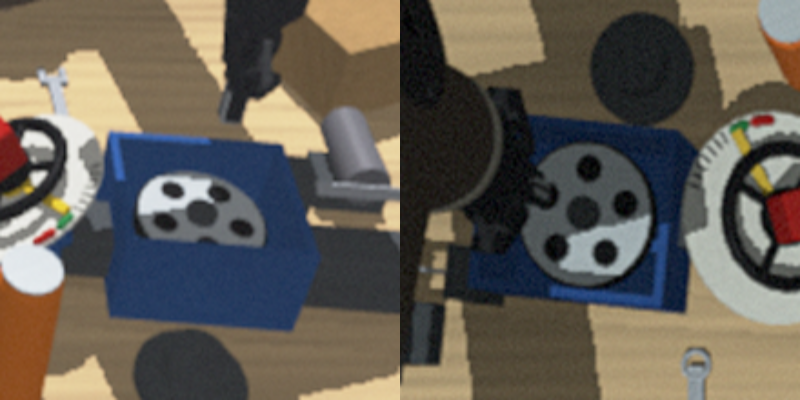

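```bash
cat > u.py <<'E'
from m import *
t,s=cap("top"),cap("scene"); X=r.read_tool_pos(); print(X,r.read_ee_rot(),r.read_joints().round(3),r.read_finger_gap())
for c in(t,s,w): print(proj(c,X).round(1))
print("obs top~(126,167) scene~(434,205)", tri([(t,(126,167)),(s,(434,205))]))
print("cover",rect(t,(18,120,60),(32,255,255),(480,-346),8,150))
A=cv2.resize(t["image"],(400,300)); B=cv2.resize(w["image"],(400,300)); D=cv2.resize(s["image"],(400,300)); E=cv2.resize(t["image"][150:300,240:440],(400,300))
cv2.imwrite("pics/u.png",np.vstack([np.hstack([A,B]),np.hstack([D,E])])[:,:,::-1])
E
python3 u.py
```

```text
cam in tool [  77.   -0. -170.]
[598.50252244 156.50024462 160.07709305] [2.32817094e+00 2.10926386e+00 1.04795916e-04] [0.207 0.482 1.716 0.    0.943 0.305] -0.00015562017790944234
[[129.3 161.8]]
[[430.  214.3]]
[[280.2 244.2]]
obs top~(126,167) scene~(434,205) (array([584.4086376 , 161.8392163 , 178.51739604]), [4.579916774167183, 4.579916774167274])
cover ((478.2859191894531, -348.4024658203125), (189.9732666015625, 160.8344268798828), 80.32897186279297)
```

View pics/u.png

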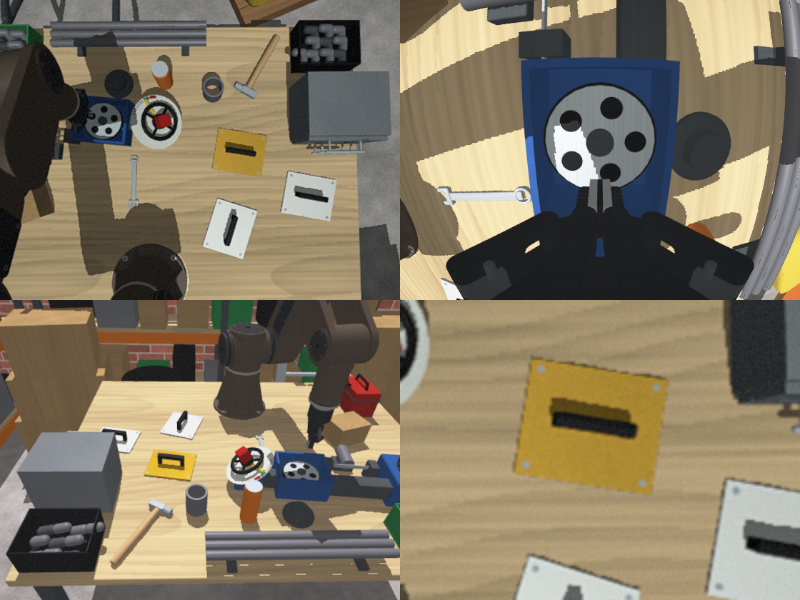

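Both views show the case still empty, the jaws shut on nothing and the cover still on the bench at about (240,150) in the top panel, so I missed the handle. The fingertips also appear about 18 mm higher than the reported TCP. I've used all 12 picture views, so I'll check this by touch: lower the open fingers until they feel the plate.

```bash
cat > v.py <<'E'
from m import *
cv=np.deg2rad(-9.7); P=np.array([482.,-346.5,0])
r.move_l(r.read_tool_pos()+[0,0,110],max_speed=200)
r.move_gripper(.75); r.goto(P+[0,0,140],down(cv)); r.sleep(.2); f0=r.read_force()
c=cap("wrist"); print("cover",rect(c,(18,120,60),(32,255,255),(480,-346),8,150),"TCP px",proj(c,r.read_tool_pos()),"bar px",proj(c,[483,-345,54]))
r.move_l(P+[0,0,40],max_speed=120); print(r.read_force()-f0)
print("contact",r.move_l(P+[0,0,4],max_speed=25,contact_N=5),r.read_tool_pos().round(1),(r.read_force()-f0).round(1),r.read_time_s())
save("v",cap("wrist"))
E
python3 v.py
```

```text
cam in tool [  77.   -0. -170.]
cover ((483.5807189941406, -345.569091796875), (189.5237274169922, 159.5917205810547), 80.436279296875) TCP px [[280.09407717 244.2317033 ]] bar px [[280.50220669 199.36236374]]
[ 0.19832062  0.70461318 -0.87005984]
contact False [ 482.1 -346.6    4.1] [ 0.4  1.1 -1.4] 33.875
```

```bash
cat > v2.py <<'E'
from m import *
r.move_l(r.read_tool_pos()+[0,0,9],max_speed=40); f0=r.read_force()
for g in(.5,.35,.25,.15,0):
    r.move_gripper(g); print(g,round(r.read_finger_gap(),3),(r.read_force()-f0).round(1),(r.read_moment()).round(2))
    if r.read_finger_gap()-g>.03: break
c=cap("wrist"); print(rect(c,(18,120,60),(32,255,255),(480,-346),8,150),r.read_time_s())
E
python3 v2.py
```

```text
cam in tool [  77.   -0. -170.]
0.5 0.502 [-0.2  1.1  0.1] [-0.01 -0.03 -0.04]
0.35 0.35 [0.2 2.2 1.5] [-0.01 -0.04  0.05]
0.25 0.248 [ 1.2  1.  -0.2] [ 0.07 -0.09 -0.03]
0.15 0.215 [0.1 1.2 5.5] [0.1  0.   0.02]
((482.701416015625, -345.29925537109375), (189.46632385253906, 158.8230438232422), 80.35540771484375) 35.4917
```

```bash
cat > x.py <<'E'
from m import *
f0=r.read_force(); r.move_gripper(0.0); p=np.array(r.read_tool_pos()); print(p.round(1),r.read_finger_gap(),(r.read_force()-f0).round(1))
f0=r.read_force()
for dz in(6,30):
    r.move_l(p+[0,0,dz],max_speed=40); r.sleep(.2); print(dz,round(r.read_finger_gap(),3),(r.read_force()-f0).round(1))
c=cap("wrist"); print(rect(c,(18,120,60),(32,255,255),(480,-346),38,150),r.read_time_s())
E
python3 x.py
```

```text
cam in tool [  77.   -0. -170.]
[ 482.3 -346.7   13.5] 0.21388205068527574 [-0.5 -0.2  0.2]
6 0.218 [ 0.4 -1.  -9.4]
30 0.214 [ 0.4 -1.7 -9.8]
((482.61529541015625, -345.12652587890625), (189.02723693847656, 158.6682891845703), 80.32035064697266) 37.2667
```

```bash
cat > y.py <<'E'
from m import *
p=np.array(r.read_tool_pos()); sv=np.deg2rad(-5.7); X=np.array([599.,155.7,0])
r.move_l([p[0],p[1],260],max_speed=180)
r.goto(X+[0,0,260],down(sv)); r.move_l(X+[0,0,130],max_speed=110); r.sleep(.2); f0=r.read_force(); print("gap",r.read_finger_gap(),r.read_time_s())
print("contact",r.move_l(X+[0,0,108],max_speed=15,contact_N=2.5),r.read_tool_pos().round(1),(r.read_force()-f0).round(1))
r.move_gripper(.6); r.sleep(.1)
r.move_l(r.read_tool_pos()+[0,0,100],max_speed=120); print(r.read_time_s())
T=cap("top"); print("top",rect(T,(18,120,60),(32,255,255),(597,155),108,150)); save("y_top",T)
# wrist view from above, same pose family as before
c=look((594,152),290,-.1,"y_w"); print("wrist",rect(c,(18,120,60),(32,255,255),(597,155),108,150),r.read_time_s())
for nm,cc,nr in(("top",T,0),("wrist",c,0)):
    h=cv2.cvtColor(cc["image"],cv2.COLOR_RGB2HSV); m=cv2.inRange(h,(100,90,30),(130,255,255))
    e=np.deg2rad(-5.66); ex=np.array([np.cos(e),np.sin(e)]); ey=np.array([-ex[1],ex[0]])
    P=np.array([onz(cc,(u,v),100)[:2] for v,u in np.argwhere(m)])-[599,157]; U=np.c_[P@ex,P@ey]
    for lab,k in(("+x",(U[:,0]>76)&(abs(U[:,1])<80)&(U[:,0]<115)),("-x",(U[:,0]<-76)&(abs(U[:,1])<80)&(U[:,0]>-115)),("+y",(U[:,1]>90)&(abs(U[:,0])<70)&(U[:,1]<130)),("-y",(U[:,1]<-90)&(abs(U[:,0])<70)&(U[:,1]>-130))):
        print(nm,lab,k.sum(),np.percentile(U[k],[2,50,98],axis=0).round(1).T.tolist() if k.sum() else "")
E
python3 y.py
```

```text
cam in tool [  77.   -0. -170.]
gap 0.21377207771671727 42.0667
contact True [599.  155.7 113.5] [-0.1 -0.4 12.6]
44.6
top ((593.7620239257812, 152.7290496826172), (189.6818389892578, 159.43789672851562), 84.29637908935547)
wrist ((599.2767944335938, 156.5814666748047), (189.3220672607422, 159.4259033203125), 84.38960266113281) 45.1917
top +x 1 [[95.5, 95.5, 95.5], [-29.7, -29.7, -29.7]]
top -x 49 [[-86.2, -84.0, -82.8], [-75.5, -8.2, 66.7]]
top +y 0 
top -y 350 [[-68.1, -11.9, 66.2], [-118.4, -104.8, -97.4]]
wrist +x 0 
wrist -x 0 
wrist +y 0 
wrist -y 369 [[-29.1, 5.2, 40.8], [-129.6, -126.8, -118.2]]
```

```bash
cat > z.py <<'E'
from pt import *
T=cap("top"); I0=cv2.resize(cv2.imread("pics/top.png"),(560,420),interpolation=cv2.INTER_AREA)[:,:,::-1]
e=np.deg2rad(-5.66); ex=np.array([np.cos(e),np.sin(e)]); ey=np.array([-ex[1],ex[0]])
for nm,im,z,lo,hi in(("case",I0,100,(100,90,30),(130,255,255)),("cover",T["image"],108,(18,120,60),(32,255,255))):
    m=cv2.inRange(cv2.cvtColor(np.ascontiguousarray(im),cv2.COLOR_RGB2HSV),lo,hi)
    P=np.array([onz(T,(u,v),z)[:2] for v,u in np.argwhere(m)])-[593.7,152.5]; U=np.c_[P@ex,P@ey]; U=U[(abs(U)<110).all(1)]
    def edge(ax,sg):
        o=U[:,1-ax]; return np.mean([ (sg*U[(o>=k)&(o<k+6),ax]).max() for k in range(-60,60,6)])
    print(nm,"+x %.1f +y %.1f"%(edge(0,1),edge(1,1)))
print([ang(T,T["image"],k) for k in"yg"],r.read_time_s(),r.read_force().round(1))
W=cap("wrist"); print("wrist ptr",[ang(W,W["image"],k) for k in"yg"])
for n in("oil_can","coupling","flange","wrench"): print(n,[np.round(k["pixel"]).tolist() for k in r.landmark_of("top",n)][:1])
E
python3 z.py
```

```text
case +x 81.2 +y 97.1
cover +x 59.9 +y 53.8
[(np.float64(0.698), array([0.636, 0.76 ]), array([69., 84.]), 28), (np.float64(0.578), array([0.521, 0.713]), array([83., 89.]), 14)] 45.2417 [ 0.1  0.3 -1. ]
wrist ptr [(np.float64(0.873), array([0.689, 0.9  ]), array([69., 91.]), 8), (np.float64(0.685), array([0.557, 0.802]), array([87., 96.]), 65)]
oil_can [[232.0, 116.0]]
coupling [[297.0, 131.0]]
flange [[168.0, 117.0]]
wrench [[186.0, 250.0]]
```

```bash
sed -i 's/^T=cap/r.goto([480,-346,250],r.read_ee_rot()); T=cap/' z.py; python3 z.py
```

```text
case +x 81.2 +y 97.1
cover +x 81.8 +y 97.3
[(np.float64(0.703), array([0.643, 0.761]), array([69., 84.]), 26), (np.float64(0.598), array([0.522, 0.713]), array([83., 90.]), 17)] 47.2 [-0.4 -0.2  0.6]
wrist ptr [None, None]
oil_can [[233.0, 115.0]]
coupling [[294.0, 130.0]]
flange [[169.0, 115.0]]
wrench [[185.0, 251.0]]
```

The cover's edges match the case's to within 0.6 mm (+x) and 0.2 mm (+y), the pointer is in green and the bystanders are where they were. Handing in.

```bash
python3 -c "
from plant import r
r.job_done(); print(r.read_time_s())"
```

```text
the job is handed in; nothing more can be done
the job is handed in; nothing more can be done
```

The tension wheel is wound, the yellow cover sits squarely on the case, and I handed the job in at about 47 s of the 72 s allowed.

**Tension wheel:** I wound it 1.8 rad clockwise until it came up firm. The pointer read 0.28 to 0.32 rad at most, depending on the camera, which is close to the top of the green but below the red at 0.35. I eased it back 0.1 rad and let go. It settled at about 0.12 rad by the last top view, inside the green.

**Cover:** The first grasp closed on nothing, and I only noticed once I was over the case with empty jaws. I went back, gripped the handle about 13 mm lower and lifted it. I lowered it slowly until it touched the rim, then let go and backed away.

**Last checks:**
- **Alignment:** In the top view the cover's edges match the case's to 0.6 mm in +x and 0.2 mm in +y, and the angle agrees within about 0.1°.
- **Camera disagreement:** The wrist and top cameras differ by 4 to 6 mm on absolute position. Within the wrist camera, cover and case agree to about 1 to 2 mm.
- **Other things:** The oil can, coupling, flange and wrench show no movement beyond detector noise, at most 3 pixels.
- **Not checked by eye:** I had used all 12 picture views by then, so the final state was checked only by measurement.

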